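# Level the stand with a spirit level and hold it pressed

### The arm

A 7-joint arm with a two-finger parallel gripper is mounted at the origin on a cart in front of the work surface, level with it; the furniture and walls round the work are solid. World frame = base frame: x ahead of the robot, y to its left, z up, the work surface at z = 0. Lengths are in m, angles in degrees, forces in N, time in s.
With the tool pointing down it reaches from about 0.425 to 1.025 m from the base axis. Payload 9.4 kg.
Tool frame: the origin (TCP) lies on the mounting face of the last link; the fingertips stand 186 mm ahead of it and the grasp point (between the pads) lies 167 mm ahead of it (robot.tip_extent is the distance from the TCP to the fingertips, in m); z points along the fingers, y is the direction in which the jaws open and shut (so a half turn about z gives the same grasp; the last joint's range is limited). The gripper opens to 93 mm and grips with 3 to 60 N. Pads are 15 mm wide; open, the fingers measure 128 mm over their backs; the gripper's body (75 mm by 188 mm) begins 65 mm behind the grasp point.
Start: joints at [-78.363, 34.337, -0.143, 91.639, 0.103, 54.024, -4.572], TCP at [0.2, 0.697, 0.405] pointing down, gripper open.
Joint ranges: [-147.43, 147.43], [-19.82, 112.94], [-74.19, 73.91], [6.32, 146.72], [-59.91, 239.91], [6.04, 106.73], [-150.56, 150.56]. Speed limits (degrees/s): [127.2, 127.2, 172.46, 172.46, 180, 180, 180].

### API

Orientations are given as [roll, pitch, yaw] about the fixed x, y, z axes, in that order (R = Rz(yaw) Ry(pitch) Rx(roll)).
In Python, from rig import robot, eyes, finder gives the robot as it stands.
- The arm moves only by the tool carry_out, never from a script. Its argument "plan" is a list of rows, each an object with "xyz": the shift along the world's x, y, z in mm, a list of three; "turn": the turn, a rotation vector about the world's x, y, z in degrees, a list of three; "jaw": the opening, from 0 (shut) to 1 (fully open). In form: [{"xyz": [tx, ty, tz], "turn": [ax, ay, az], "jaw": jaw}, ...]. A call has 1 to 5 rows; each row shifts and turns the commanded pose from where the row before left it; what a row does not reach is not made up. A row lasts 1/12 s, in which the tool goes at most 41.7 mm and 7.16 degrees, less where a joint would pass 70% of its speed; a pose out of reach is approached as far as the arm can. A call with a gripper value outside its range is refused whole. The fingers move at their own pace and stop on an object; "grip_force" is the grip in N (left out, the last holds). Time passes only in rows, so rows that do not move let the fingers close. It gives the time, the measured TCP pose, the force and the opening at its end, in the units of the state.
- robot.get_obs(): the state, without advancing time (a new reading comes with each control period).
- eyes.snapshot(name): name is "scene" or "top"; returns the picture (400x640x3 uint8, blue, green, red); there is no depth.
- eyes.get_calibration(name): a dict with "fx", "fy", "cx", "cy" (pixels), "pose" (4x4, takes a point from camera to world coordinates). Camera axes: x right, y up, looking along -z (the intrinsics and any distortion apply to the point x, -y, -z); pixel columns grow to the right and rows downward; lengths in m; the calibration is good to about 2 mm. A picture is of the moment at which its call begins. get_calibration takes no time and is no camera call.
- robot.hand_in(): hands the job in, once; it reports no verdict.
Trained networks look in the newest picture that a camera, given by its name, has taken for a name from the list of things; names that differ only in an ending like _2 or _b are one class to them, and where a whole thing is asked for, a point or a joint stands for the part that bears it (a point fixed in the world has none). Each returns a list of dicts, best first, with "confidence" (0 to 1); they miss things now and then, are a little off and sometimes report something else, mostly with a low value. They report only what shows in the picture. A call takes as long as a camera call. They do not tell look-alikes from the thing itself.
- finder.recognise(thing, camera): "extent" ([left, top, right, bottom] in pixels, round what is visible of it).
The state is a dict: "t": time; "joint_pos": joint angles; "qvel": joint speeds; "joint_efforts": joint torques, N m; "tool_pos": TCP position; "tool_rot": TCP orientation; "force": force on the tool from outside, world axes, zero at the start; "ft_torque": the same for the moment, N m; "grip_width": finger opening in m.
Only numpy, scipy, OpenCV 4.12 (cv2) and the standard library are available. Lean on these libraries where they do the work, as an engineer would, in place of code of your own. Each camera call takes 0.05 s, during which the arm holds its last target. There are 200 camera calls.

### The job

Stand the spirit level upright, lengthwise on the aluminium plate of the levelling stand, and let go of it. Then turn the wing knob of the levelling foot until the bubble rests between the two lines, and at last press the spirit level down on the plate with a gentle push of about 10 N and finish while still pressing, with the bubble still between the lines. Leave the grease tin, the roll of masking tape and the bearing where they are.

Things in the scene. Friction and masses are not known exactly. Their poses are not given: they have to be found in the camera images.
- level_mid (a point): Centre of the spirit level, a loose aluminium bar 170 mm long (its x), 24 mm wide (y), 40 mm tall (z, up), 0.256 kg, upright on the bench at the start. The glass vial lies in its top at x = -78 to -2 mm from here, its two dark lines at x = -52 and -28 mm. Grip it across its width at the middle. It may lie on the plate either way round.
- level_pad (a point): Centre of the dark rubber thumb pad (40 x 18 mm) on the level's top face, 22 mm along the level's +x from its middle, 40 mm above its underside: the place to press. Same axes as the level.
- bubble (a joint): Bubble of the level: distance in m of the 16 mm long pale bubble from the middle between the two lines, positive to the level's +x, -0.024 to 0.024. It floats to the higher end, 0.67 mm per mrad of slope, and needs 1.5 s to settle. It lies between the lines within +-0.004.
- plate_seat (a point): Point on the top of the stand's plate where the level's middle belongs, 42 mm above the bench. The plate is 240 mm long (its y, from -90 to 150 mm) and 90 mm wide (x), z up out of its face; pivot pin at y = -80 mm, spindle of the levelling foot through it at y = +125 mm. At the start the knob end hangs 12 to 34 mrad low, not told by the knob angle alone. The stand is fixed to the bench.
- knob_grip (a point): Centre of the black wing knob on top of the spindle, 115 mm above the bench: an upright bar 46 mm long (its y), 14 mm thick (its x, grip across this) and 30 mm tall, turning about the vertical. Its underside is 100 mm above the bench, about 18 mm above the top of a level standing on the plate.
- knob (a joint): Angle of the wing knob in rad, -1.7 to 1.7, growing clockwise seen from above. Clockwise raises the knob end of the plate by 24 mrad per rad, which moves the bubble 16 mm per rad towards the knob end. At the start it has to go 0.5 to 1.4 rad clockwise. Turning takes 0.15 Nm; it stays where it is left and gentle pressing on the plate does not turn it.
- grease_tin: Round brown tin 68 mm across, 58 mm tall, loose; origin at the centre of its underside. Leave it alone.
- masking_tape: Roll of masking tape 100 mm across, 25 mm tall, lying flat, loose; origin at the centre of its underside. Leave it alone.
- bearing: Ball bearing 52 mm across, 15 mm tall, lying flat, loose; origin at the centre of its underside. Leave it alone.
- level: The same spirit level; origin at the centre of its underside, axes as for its centre.
- plate: The same plate; origin on its pivot axis, 80 mm back along -y and 10 mm below the seat point.
Not all that is in view belongs to the job. Of the things that look like the level, take the one that is farthest to the robot's right at the start.

How it is judged (in metres and radians):
On the way, in this order (a step that is already met when the one before it is completed fails the run):
1. the spirit level stands on the plate, lengthwise, let go (x of level_mid in the frame of plate_seat between -0.03 and 0.03 m and y of level_mid in the frame of plate_seat between -0.04 and 0.035 m and z of level_mid in the frame of plate_seat between 0.015 and 0.025 m and angle between the x axis of level_mid and the y axis of plate_seat, either way round below 0.2 rad and contact force between level and plate above 0.5 N and contact force between the fingers and level below 0.1 N), for 0.2 s.
2. with the level standing there unpressed, the plate is level and the bubble rests between the lines (x of level_mid in the frame of plate_seat between -0.03 and 0.03 m and y of level_mid in the frame of plate_seat between -0.04 and 0.035 m and z of level_mid in the frame of plate_seat between 0.015 and 0.025 m and angle between the x axis of level_mid and the y axis of plate_seat, either way round below 0.2 rad and value of joint bubble between -0.004 and 0.004 m and angle between plate_seat's own z axis and vertical below 0.009 rad and contact force between level and plate below 5 N and contact force between the fingers and level below 0.1 N), for 0.3 s.
At the end, for the whole second after the job is handed in: The fingers press the level on the plate (6 to 30 N between the two, weight included); it stands upright within 30 mm sideways and 35 mm lengthwise of the seat point, within 0.2 rad of the plate's length; bubble within 4 mm of the middle of the lines, plate within 9 mrad of level (x of level_mid in the frame of plate_seat between -0.03 and 0.03 m and y of level_mid in the frame of plate_seat between -0.04 and 0.035 m and z of level_mid in the frame of plate_seat between 0.015 and 0.025 m and angle between the x axis of level_mid and the y axis of plate_seat, either way round below 0.2 rad and value of joint bubble between -0.004 and 0.004 m and angle between plate_seat's own z axis and vertical below 0.009 rad and contact force between level and plate between 6 and 30 N and contact force between the fingers and level above 2 N); the arm keeps its last pose, push and grip.
It fails at once if the grease tin was moved (distance of grease_tin from where it was at the start of the episode above 0.03 m).
It fails at once if the masking tape was moved (distance of masking_tape from where it was at the start of the episode above 0.03 m).
It fails at once if the bearing was moved (distance of bearing from where it was at the start of the episode above 0.03 m).
It fails at once if the level was pressed far too hard on the plate (contact force between level and plate above 60 N).
It also fails if it takes over 58 s, if anything falls off the work surface, if the arm or the gripper's body presses on something with over 40 N, if the wrist force passes 120 N, or if a joint passes its speed limit or range.

## Working session

There is one attempt and no reset: what is moved stays moved. The work goes in short steps, Python scripts to look and compute and a tool call to move; the robot and the scene stay as the last step left them, time stands still between calls to the robot, and variables do not carry over. Pictures are saved under pics/ and viewed, about 8 in all and at most 12, crops included, and the job is handed in when it is done.

Besides the shell and the picture viewer there is one more tool, called after "Request:" as name([rows], argument=value, ...), one row to a line, values as JSON. carry_out: Moves the arm, as the interface text tells. Its arguments: {"type":"object","properties":{"plan":{"type":"array","items":{"type":"object","properties":{"xyz":{"type":"array","items":{"type":"number"}},"turn":{"type":"array","items":{"type":"number"}},"jaw":{"type":"number"}}}},"grip_force":{"type":"number"}},"required":["plan"]}

```bash
ls; mkdir -p pics; cat > h.py <<'E'
import numpy as np, cv2
from rig import robot, eyes, finder
def px2w(cam,u,v,z):
    c=eyes.get_calibration(cam);P=np.array(c["pose"])
    d=P[:3,:3]@np.array([(u-c["cx"])/c["fx"],-(v-c["cy"])/c["fy"],-1.])
    o=P[:3,3];return o+d*(z-o[2])/d[2]
def w2px(cam,p):
    c=eyes.get_calibration(cam);P=np.array(c["pose"])
    q=P[:3,:3].T@(np.array(p)-P[:3,3])
    return np.array([c["cx"]+c["fx"]*q[0]/-q[2],c["cy"]-c["fy"]*q[1]/-q[2]])
E
python3 - <<'E'
from h import *
o=robot.get_obs();print({k:np.round(v,3) for k,v in o.items()})
for n in("scene","top"):
    im=eyes.snapshot(n);cv2.imwrite(f"pics/{n}0.png",im)
    c=eyes.get_calibration(n);print({k:np.round(v,3).tolist() for k,v in c.items()})
    for t in("level","plate","knob_grip","level_pad","grease_tin"):
        print(n,t,[(np.round(d["extent"]).tolist(),round(d["confidence"],2)) for d in finder.recognise(t,n)][:4])
E
```

```text
pics
{'t': np.float64(0.0), 'joint_pos': array([-78.363,  34.383,  -0.146,  91.68 ,   0.104,  54.023,  -4.573]), 'qvel': array([ 0.032, -0.02 ,  0.104,  0.   ,  0.094,  0.001,  0.006]), 'joint_efforts': array([ 0.0000e+00, -7.6505e+01,  1.4980e+00, -2.5234e+01, -5.2000e-02,
        1.7000e-02,  0.0000e+00]), 'tool_pos': array([0.2  , 0.697, 0.404]), 'tool_rot': array([-1.79914e+02,  8.00000e-03,  1.63972e+02]), 'force': array([-0.346, -0.216,  1.008]), 'ft_torque': array([-0.   , -0.012, -0.034]), 'grip_width': np.float64(0.092)}
{'fx': 481.34, 'fy': 481.34, 'cx': 323.571, 'cy': 207.399, 'pose': [[0.528, 0.6, -0.602, -0.269], [-0.849, 0.361, -0.385, -0.506], [-0.014, 0.714, 0.7, 1.104], [0.0, 0.0, 0.0, 1.0]]}
scene level [([329.0, 257.0, 372.0, 307.0], 0.98), ([248.0, 253.0, 311.0, 292.0], 0.81), ([393.0, 271.0, 442.0, 311.0], 0.57)]
scene plate [([261.0, 196.0, 337.0, 244.0], 0.98)]
scene knob_grip [([266.0, 182.0, 281.0, 201.0], 0.46)]
scene level_pad [([328.0, 256.0, 372.0, 307.0], 0.88), ([248.0, 256.0, 308.0, 287.0], 0.64)]
scene grease_tin [([336.0, 180.0, 357.0, 206.0], 0.73), ([390.0, 269.0, 442.0, 313.0], 0.72)]
{'fx': 514.401, 'fy': 514.401, 'cx': 318.303, 'cy': 193.455, 'pose': [[0.008, 0.979, -0.203, 0.296], [-1.0, 0.007, -0.004, 0.032], [-0.002, 0.203, 0.979, 1.404], [0.0, 0.0, 0.0, 1.0]]}
top level [([291.0, 240.0, 328.0, 300.0], 0.79), ([426.0, 185.0, 456.0, 246.0], 0.65)]
top plate [([239.0, 178.0, 327.0, 214.0], 0.82), ([240.0, 180.0, 252.0, 194.0], 0.22)]
top knob_grip [([235.0, 176.0, 252.0, 195.0], 0.47)]
top level_pad [([431.0, 188.0, 456.0, 247.0], 0.93), ([289.0, 244.0, 330.0, 297.0], 0.8), ([349.0, 227.0, 412.0, 262.0], 0.69), ([185.0, 238.0, 204.0, 255.0], 0.32)]
top grease_tin [([303.0, 119.0, 326.0, 150.0], 0.94)]
```

View pics/top0.png

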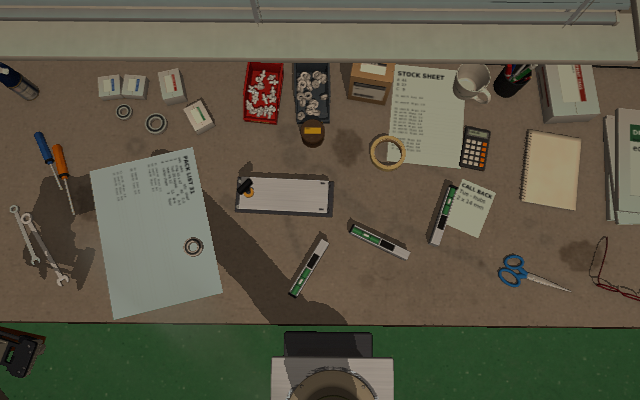

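View pics/scene0.png

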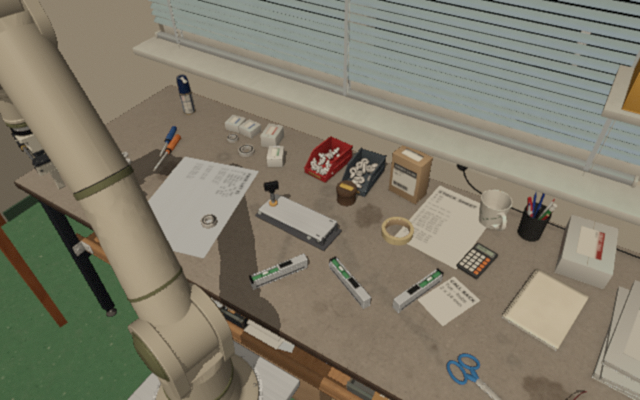

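The top picture shows three levels. The rightmost, at about (442,215), is the target. The plate is at (285,196) with the knob at its left end (245,186), and the tape roll at (387,152) lies between. I'll enlarge the level and the plate.

```bash
python3 - <<'E'
import cv2,numpy as np
im=cv2.imread("pics/top0.png")
a=cv2.resize(im[165:260,405:480],None,fx=6,fy=6,interpolation=cv2.INTER_CUBIC)[:570]
b=cv2.resize(im[165:225,225:345],None,fx=6,fy=6,interpolation=cv2.INTER_CUBIC)
s=np.zeros((600,800,3),np.uint8)
a=cv2.resize(im[175:255,415:475],None,fx=5,fy=5,interpolation=cv2.INTER_CUBIC) #300x400
b=cv2.resize(im[170:225,230:340],None,fx=4.5,fy=4.5,interpolation=cv2.INTER_CUBIC) #495x247
s[:400,:300]=a; s[:b.shape[0],304:304+b.shape[1]]=b
cv2.imwrite("pics/crop1.png",s[:400])
from h import *
g=cv2.cvtColor(im,cv2.COLOR_BGR2HSV)
for p in[(0.69,-.17,.04)]:print(w2px("top",p))
print("knob",px2w("top",244,186,.13),"plate c",px2w("top",284,195,.04),"lvl ends",px2w("top",452,186,.04),px2w("top",433,244,.04))
for n in("top",):
  print("tape",px2w(n,387,152,.02),"tin",px2w(n,314,133,.05),"bearing",px2w(n,193,247,.01))
E
```

```text
[394.16730096 154.08048614]
knob [0.5772551  0.22609057 0.13      ] plate c [0.57297822 0.13056679 0.04      ] lvl ends [ 0.60120587 -0.32490386  0.04      ] [ 0.44323463 -0.26747058  0.04      ]
tape [ 0.70166916 -0.15309296  0.02      ] tin [0.74581606 0.05089723 0.05      ] bearing [0.43348146 0.37633269 0.01      ]
```

View pics/crop1.png

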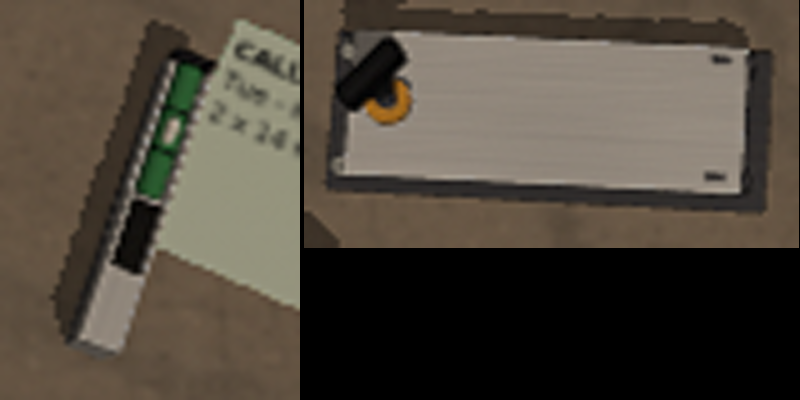

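```bash
python3 - <<'E'
from h import *
L=[px2w("top",415+u/5,175+v/5,.04) for u,v in((190,63),(101,345))]
d=L[1]-L[0];print("level",L,np.linalg.norm(d),"mid",(L[0]+L[1])/2,"ang +x",np.degrees(np.arctan2(d[1],d[0])))
c=[px2w("top",230+(u-304)/4.5,170+v/4.5,z) for u,v,z in((345,30,.038),(745,48,.044),(742,193,.044),(342,175,.038))]
k=(c[0]+c[3])/2;p=(c[1]+c[2])/2;d=k-p;n=np.linalg.norm(d)
print("plate",c,"len",n,"w",np.linalg.norm(c[0]-c[3]),np.linalg.norm(c[1]-c[2]),"ang y",np.degrees(np.arctan2(d[1],d[0])),"seat",p+d*90/240,"spindle",p+d*215/240)
K=[px2w("top",230+(u-304)/4.5,170+v/4.5,.13) for u,v in((345,102),(397,46))]
d=K[1]-K[0];print("knob",(K[0]+K[1])/2,np.linalg.norm(d),np.degrees(np.arctan2(d[1],d[0])))
E
```

```text
level [array([ 0.59677919, -0.32741473,  0.04      ]), array([ 0.44327819, -0.27330211,  0.04      ])] 0.16275974121138856 mid [ 0.52002869 -0.30035842  0.04      ] ang +x 160.58127960249593
plate [array([0.62358334, 0.25439562, 0.038     ]), array([0.61271528, 0.01171874, 0.044     ]), array([0.524114  , 0.01315918, 0.044     ]), array([0.53429094, 0.25271863, 0.038     ])] len 0.24142222422452697 w 0.08930814518080704 0.08861298473265539 ang y 87.50117255338398 seat [0.57236058 0.10285827 0.04175   ] spindle [0.57784105 0.22844065 0.038625  ]
knob [0.57615723 0.22375729 0.13      ] 0.04301323224094508 -40.85852600288007
```

Level: mid (520,-300) mm, axis 160.6°. Seat: (572,103) mm, plate y axis at 87.5°. The jaw direction is 74° now and needs 70.6° for the grasp. I'll travel at the present height.

Request:
carry_out([
  {"xyz": [25, -32, 0], "turn": [0, 0, -1], "jaw": 0.8},
  {"xyz": [25, -32, 0], "turn": [0, 0, -1], "jaw": 0.8},
  {"xyz": [25, -32, 0], "turn": [0, 0, -1], "jaw": 0.8},
  {"xyz": [25, -32, 0], "turn": [0, 0, 0], "jaw": 0.8},
  {"xyz": [25, -32, 0], "turn": [0, 0, 0], "jaw": 0.8},
])

```text
t: 1.02
tool_pos: [0.326, 0.5352, 0.4049]
tool_rot: [180.0, 0.0, 161.0]
force: [0.2, -0.2, 0.1]
grip_width: 0.0747
```

Request:
carry_out([
  {"xyz": [25, -32, 0], "turn": [0, 0, 0], "jaw": 0.8},
  {"xyz": [25, -32, 0], "turn": [0, 0, 0], "jaw": 0.8},
  {"xyz": [25, -32, 0], "turn": [0, 0, 0], "jaw": 0.8},
  {"xyz": [25, -32, 0], "turn": [0, 0, 0], "jaw": 0.8},
  {"xyz": [25, -32, 0], "turn": [0, 0, 0], "jaw": 0.8},
])

```text
t: 1.43
tool_pos: [0.4511, 0.3751, 0.405]
tool_rot: [180.0, 0.0, 161.0]
force: [-0.2, 0.5, -1.3]
grip_width: 0.0742
```

Request:
carry_out([
  {"xyz": [25, -32, 0], "turn": [0, 0, 0], "jaw": 0.8},
  {"xyz": [25, -32, 0], "turn": [0, 0, 0], "jaw": 0.8},
  {"xyz": [20, -35, 0], "turn": [0, 0, 0], "jaw": 0.8},
  {"xyz": [10, -38, 0], "turn": [0, 0, 0], "jaw": 0.8},
  {"xyz": [0, -38, 0], "turn": [0, 0, 0], "jaw": 0.8},
])

```text
t: 1.85
tool_pos: [0.5322, 0.1997, 0.4047]
tool_rot: [180.0, 0.1, 160.9]
force: [0.8, 0.5, -0.1]
grip_width: 0.0748
```

Request:
carry_out([
  {"xyz": [-1, -40, 0], "turn": [0, 0, 0], "jaw": 0.8},
  {"xyz": [-1, -40, 0], "turn": [0, 0, 0], "jaw": 0.8},
  {"xyz": [-1, -40, 0], "turn": [0, 0, 0], "jaw": 0.8},
  {"xyz": [-1, -40, 0], "turn": [0, 0, 0], "jaw": 0.8},
  {"xyz": [-1, -40, 0], "turn": [0, 0, 0], "jaw": 0.8},
])

```text
t: 2.27
tool_pos: [0.5248, -0.0, 0.405]
tool_rot: [180.0, 0.0, 161.0]
force: [-0.1, -0.2, 0.3]
grip_width: 0.0747
```

Request:
carry_out([
  {"xyz": [-1, -40, 0], "turn": [0, 0, 0], "jaw": 0.8},
  {"xyz": [-1, -40, 0], "turn": [0, 0, 0], "jaw": 0.8},
  {"xyz": [-1, -40, 0], "turn": [0, 0, 0], "jaw": 0.8},
  {"xyz": [-1, -40, 0], "turn": [0, 0, 0], "jaw": 0.8},
  {"xyz": [-1, -35, -15], "turn": [0, 0, 0], "jaw": 0.8},
])

```text
t: 2.68
tool_pos: [0.5203, -0.1962, 0.392]
tool_rot: [-180.0, 0.3, 160.9]
force: [0.7, -1.2, -0.4]
grip_width: 0.0744
```

Request:
carry_out([
  {"xyz": [-1, -35, -20], "turn": [0, 0, 0], "jaw": 0.8},
  {"xyz": [-1, -30, -25], "turn": [0, 0, 0], "jaw": 0.8},
  {"xyz": [0, 0, -30], "turn": [0, 0, 0], "jaw": 0.8},
  {"xyz": [0, 0, -25], "turn": [0, 0, 0], "jaw": 0.8},
  {"xyz": [0, 0, 0], "turn": [0, 0, 0], "jaw": 0.8},
])

```text
t: 3.1
tool_pos: [0.517, -0.2583, 0.2857]
tool_rot: [180.0, -0.4, 160.9]
force: [-0.6, 0.3, -0.2]
grip_width: 0.0745
```

```bash
python3 - <<'E'
from h import *
o=robot.get_obs();print(o["tool_pos"],o["tool_rot"],o["joint_pos"])
t=eyes.snapshot("top");s=eyes.snapshot("scene")
p=o["tool_pos"];u=w2px("scene",[.52,-.3,.1]).astype(int);v=w2px("top",[.52,-.3,.1]).astype(int);print(u,v)
a=s[u[1]-50:u[1]+50,u[0]-65:u[0]+65];b=t[v[1]-50:v[1]+50,v[0]-65:v[0]+65]
cv2.imwrite("pics/c2.png",cv2.resize(np.hstack([a,b]),None,fx=3,fy=3,interpolation=cv2.INTER_CUBIC))
E
```

```text
[ 0.51698752 -0.25834722  0.28572386] [179.98168626  -0.35274214 160.90659893] [ 18.84496437  33.54774143   3.0460834  116.94677118  -3.38163431
  29.93929857  95.23252895]
[421 272] [449 211]
```

View pics/c2.png

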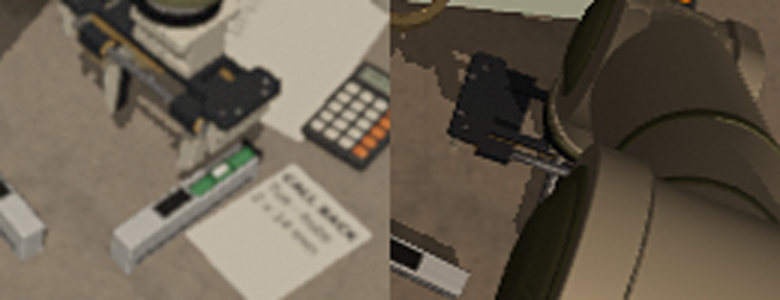

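The scene view puts the gripper about 40 mm to the left of the level, which matches the pose reading. I'll shift it and descend.

Request:
carry_out([
  {"xyz": [2, -30, 0], "turn": [0, 0, 0], "jaw": 0.8},
  {"xyz": [1, -12, 0], "turn": [0, 0, 0], "jaw": 0.8},
  {"xyz": [0, 0, -25], "turn": [0, 0, 0], "jaw": 0.8},
  {"xyz": [0, 0, -25], "turn": [0, 0, 0], "jaw": 0.8},
  {"xyz": [0, 0, -10], "turn": [0, 0, 0], "jaw": 0.8},
])

```text
t: 3.62
tool_pos: [0.5212, -0.3003, 0.2292]
tool_rot: [-180.0, 0.0, 160.9]
force: [-0.3, 1.2, 0.0]
grip_width: 0.0745
```

Request:
carry_out([
  {"xyz": [0, 0, -10], "turn": [0, 0, 0], "jaw": 0.8},
  {"xyz": [0, 0, -10], "turn": [0, 0, 0], "jaw": 0.8},
  {"xyz": [0, 0, -8], "turn": [0, 0, 0], "jaw": 0.8},
  {"xyz": [0, 0, 0], "turn": [0, 0, 0], "jaw": 0.8},
  {"xyz": [0, 0, 0], "turn": [0, 0, 0], "jaw": 0.8},
])

```text
t: 4.03
tool_pos: [0.5213, -0.3002, 0.2018]
tool_rot: [-180.0, -0.0, 161.0]
force: [0.2, -0.4, -0.5]
grip_width: 0.0742
```

Request:
carry_out([
  {"xyz": [0, 0, 0], "turn": [0, 0, 0], "jaw": 0.4},
  {"xyz": [0, 0, 0], "turn": [0, 0, 0], "jaw": 0.2},
  {"xyz": [0, 0, 0], "turn": [0, 0, 0], "jaw": 0},
  {"xyz": [0, 0, 0], "turn": [0, 0, 0], "jaw": 0},
  {"xyz": [0, 0, 0], "turn": [0, 0, 0], "jaw": 0},
], grip_force=30)

```text
t: 4.45
tool_pos: [0.5212, -0.3003, 0.202]
tool_rot: [-180.0, 0.0, 161.0]
force: [-0.0, 1.1, -1.1]
grip_width: 0.0458
```

Request:
carry_out([
  {"xyz": [0, 0, 0], "turn": [0, 0, 0], "jaw": 0},
  {"xyz": [0, 0, 0], "turn": [0, 0, 0], "jaw": 0},
  {"xyz": [0, 0, 20], "turn": [0, 0, 0], "jaw": 0},
  {"xyz": [0, 0, 30], "turn": [0, 0, 0], "jaw": 0},
  {"xyz": [0, 0, 30], "turn": [0, 0, 0], "jaw": 0},
])

```text
t: 4.87
tool_pos: [0.5209, -0.3, 0.2818]
tool_rot: [180.0, -0.1, 161.0]
force: [-0.1, 0.1, -0.3]
grip_width: 0.0123
```

The fingers weren't fully closed when I lifted, so the grasp missed. I'll reopen and check the level.

Request:
carry_out([
  {"xyz": [0, 0, 0], "turn": [0, 0, 0], "jaw": 0.7},
  {"xyz": [0, 0, 0], "turn": [0, 0, 0], "jaw": 0.7},
  {"xyz": [0, 0, 0], "turn": [0, 0, 0], "jaw": 0.7},
  {"xyz": [0, 0, 0], "turn": [0, 0, 0], "jaw": 0.7},
  {"xyz": [0, 0, 0], "turn": [0, 0, 0], "jaw": 0.7},
])

```text
t: 5.28
tool_pos: [0.521, -0.3, 0.2806]
tool_rot: [180.0, -0.1, 161.0]
force: [0.4, 0.2, 0.7]
grip_width: 0.0414
```

```bash
python3 - <<'E'
from h import *
o=robot.get_obs();print(o["tool_pos"],o["grip_width"])
s=eyes.snapshot("scene");old=cv2.imread("pics/scene0.png")
print([(np.round(d["extent"]).tolist(),round(d["confidence"],2)) for d in finder.recognise("level","scene")])
a=s[220:330,360:480];b=old[220:330,360:480]
cv2.imwrite("pics/c3.png",cv2.resize(np.hstack([a,b]),None,fx=3.3,fy=3.3,interpolation=cv2.INTER_CUBIC))
E
```

```text
[ 0.52097064 -0.29998347  0.28058522] 0.04136316974687989
[([393.0, 274.0, 440.0, 310.0], 0.93), ([327.0, 256.0, 370.0, 309.0], 0.93), ([250.0, 255.0, 310.0, 294.0], 0.6)]
```

View pics/c3.png

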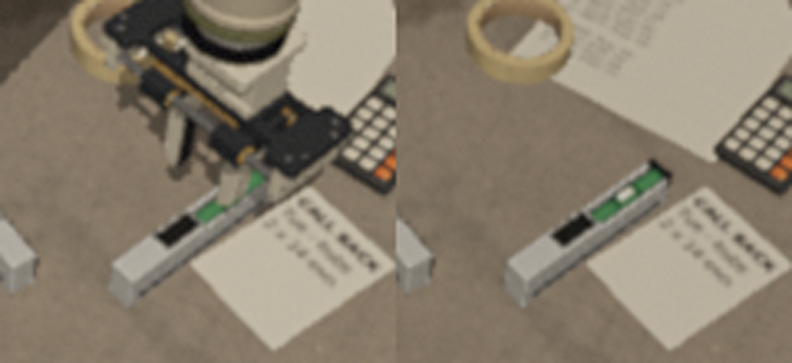

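The level is unmoved and upright in the left half, spanning roughly (112–265, 170–305). I'll descend again and wait longer for the fingers.

Request:
carry_out([
  {"xyz": [0, 0, 0], "turn": [0, 0, 0], "jaw": 0.7},
  {"xyz": [0, 0, -10], "turn": [0, 0, 0], "jaw": 0.7},
  {"xyz": [0, 0, -15], "turn": [0, 0, 0], "jaw": 0.7},
  {"xyz": [0, 0, -20], "turn": [0, 0, 0], "jaw": 0.7},
  {"xyz": [0, 0, -20], "turn": [0, 0, 0], "jaw": 0.7},
])

```text
t: 5.8
tool_pos: [0.5212, -0.3002, 0.2156]
tool_rot: [-180.0, 0.0, 161.0]
force: [0.1, -0.8, -0.9]
grip_width: 0.065
```

Request:
carry_out([
  {"xyz": [0, 0, -15], "turn": [0, 0, 0], "jaw": 0.5},
  {"xyz": [0, 0, -2], "turn": [0, 0, 0], "jaw": 0.3},
  {"xyz": [0, 0, 0], "turn": [0, 0, 0], "jaw": 0},
  {"xyz": [0, 0, 0], "turn": [0, 0, 0], "jaw": 0},
  {"xyz": [0, 0, 0], "turn": [0, 0, 0], "jaw": 0},
])

```text
t: 6.22
tool_pos: [0.5215, -0.3004, 0.2005]
tool_rot: [-180.0, 0.1, 161.0]
force: [0.4, -0.6, -0.1]
grip_width: 0.0363
```

Request:
carry_out([
  {"xyz": [0, 0, 0], "turn": [0, 0, 0], "jaw": 0},
  {"xyz": [0, 0, 0], "turn": [0, 0, 0], "jaw": 0},
  {"xyz": [0, 0, 0], "turn": [0, 0, 0], "jaw": 0},
  {"xyz": [0, 0, 0], "turn": [0, 0, 0], "jaw": 0},
  {"xyz": [0, 0, 0], "turn": [0, 0, 0], "jaw": 0},
])

```text
t: 6.63
tool_pos: [0.5215, -0.3002, 0.2006]
tool_rot: [180.0, 0.1, 161.0]
force: [0.1, 1.6, 6.6]
grip_width: 0.0236
```

Gripped at 23.6 mm. Next: lift, then travel and turn together (14 rows of -5.25°).

Request:
carry_out([
  {"xyz": [0, 0, 20], "turn": [0, 0, 0], "jaw": 0},
  {"xyz": [0, 0, 35], "turn": [0, 0, 0], "jaw": 0},
  {"xyz": [0, 0, 35], "turn": [0, 0, 0], "jaw": 0},
  {"xyz": [0, 15, 30], "turn": [0, 0, 0], "jaw": 0},
  {"xyz": [4, 27, 0], "turn": [0, 0, -5.25], "jaw": 0},
])

```text
t: 7.05
tool_pos: [0.525, -0.2618, 0.3253]
tool_rot: [-179.9, 0.5, 155.5]
force: [1.4, 0.0, -2.9]
grip_width: 0.0239
```

Request:
carry_out([
  {"xyz": [4, 27, 0], "turn": [0, 0, -5.25], "jaw": 0},
  {"xyz": [4, 27, 0], "turn": [0, 0, -5.25], "jaw": 0},
  {"xyz": [4, 27, 0], "turn": [0, 0, -5.25], "jaw": 0},
  {"xyz": [4, 27, 0], "turn": [0, 0, -5.25], "jaw": 0},
  {"xyz": [4, 27, 0], "turn": [0, 0, -5.25], "jaw": 0},
])

```text
t: 7.47
tool_pos: [0.545, -0.1219, 0.3198]
tool_rot: [-180.0, -0.0, 129.2]
force: [-0.5, -0.3, -3.5]
grip_width: 0.024
```

Request:
carry_out([
  {"xyz": [4, 27, 0], "turn": [0, 0, -5.25], "jaw": 0},
  {"xyz": [4, 27, 0], "turn": [0, 0, -5.25], "jaw": 0},
  {"xyz": [4, 27, 0], "turn": [0, 0, -5.25], "jaw": 0},
  {"xyz": [4, 27, 0], "turn": [0, 0, -5.25], "jaw": 0},
  {"xyz": [4, 27, 0], "turn": [0, 0, -5.25], "jaw": 0},
])

```text
t: 7.88
tool_pos: [0.565, 0.0132, 0.3198]
tool_rot: [-180.0, -0.0, 103.0]
force: [0.6, 0.3, -2.1]
grip_width: 0.0239
```

Request:
carry_out([
  {"xyz": [3, 30, 0], "turn": [0, 0, -5.25], "jaw": 0},
  {"xyz": [3, 30, 0], "turn": [0, 0, -5.25], "jaw": 0},
  {"xyz": [2, 26, 0], "turn": [0, 0, -5.25], "jaw": 0},
  {"xyz": [0, 0, 0], "turn": [0, 0, 0], "jaw": 0},
  {"xyz": [0, 0, 0], "turn": [0, 0, 0], "jaw": 0},
])

```text
t: 8.3
tool_pos: [0.5729, 0.1001, 0.3193]
tool_rot: [-180.0, 0.0, 87.7]
force: [-0.3, -0.6, -2.0]
grip_width: 0.0241
```

```bash
python3 - <<'E'
from h import *
o=robot.get_obs();print(o["tool_pos"],o["tool_rot"],o["joint_pos"].round(1),o["force"],o["grip_width"])
s=eyes.snapshot("scene");t=eyes.snapshot("top")
a=s[150:270,210:370];b=t[150:270,210:370]
cv2.imwrite("pics/c4.png",cv2.resize(np.hstack([a,b]),None,fx=2.5,fy=2.5,interpolation=cv2.INTER_CUBIC))
E
```

```text
[0.57286823 0.10005527 0.31931577] [-1.79957407e+02  3.50417925e-03  8.77277144e+01] [-34.4  33.6  28.3 116.4 -26.3  36.3   9.2] [-0.32620805 -0.5808424  -2.00756575] 0.024119600054626794
```

View pics/c4.png

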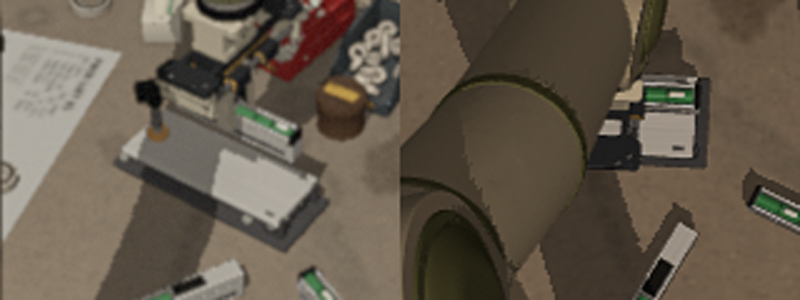

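The level hangs over the plate and is aligned with it. I'll lower it.

Request:
carry_out([
  {"xyz": [0, 0, -25], "turn": [0, 0, 0], "jaw": 0},
  {"xyz": [0, 0, -25], "turn": [0, 0, 0], "jaw": 0},
  {"xyz": [0, 0, -15], "turn": [0, 0, 0], "jaw": 0},
  {"xyz": [0, 0, -8], "turn": [0, 0, 0], "jaw": 0},
  {"xyz": [0, 0, 0], "turn": [0, 0, 0], "jaw": 0},
])

```text
t: 8.82
tool_pos: [0.5729, 0.0962, 0.2455]
tool_rot: [-179.9, 0.1, 87.4]
force: [-0.2, -0.7, -3.2]
grip_width: 0.0237
```

Request:
carry_out([
  {"xyz": [0, 0, -1], "turn": [0, 0, 0], "jaw": 0},
  {"xyz": [0, 0, -1], "turn": [0, 0, 0], "jaw": 0},
  {"xyz": [0, 0, 0], "turn": [0, 0, 0], "jaw": 0},
  {"xyz": [0, 0, 0], "turn": [0, 0, 0], "jaw": 0},
])

```text
t: 9.15
tool_pos: [0.5734, 0.0978, 0.2455]
tool_rot: [179.9, -0.0, 87.5]
force: [-1.1, -0.8, -1.7]
grip_width: 0.0239
```

Request:
carry_out([
  {"xyz": [0, 0, -1], "turn": [0, 0, 0], "jaw": 0},
  {"xyz": [0, 0, -1], "turn": [0, 0, 0], "jaw": 0},
  {"xyz": [0, 0, 0], "turn": [0, 0, 0], "jaw": 0},
  {"xyz": [0, 0, 0], "turn": [0, 0, 0], "jaw": 0},
  {"xyz": [0, 0, 0], "turn": [0, 0, 0], "jaw": 0},
])

```text
t: 9.57
tool_pos: [0.5733, 0.098, 0.2428]
tool_rot: [180.0, -0.0, 87.5]
force: [0.3, 0.6, -1.7]
grip_width: 0.0236
```

Request:
carry_out([
  {"xyz": [0, 0, -1], "turn": [0, 0, 0], "jaw": 0},
  {"xyz": [0, 0, 0], "turn": [0, 0, 0], "jaw": 0},
  {"xyz": [0, 0, 0], "turn": [0, 0, 0], "jaw": 0},
])

```text
t: 9.82
tool_pos: [0.5733, 0.0981, 0.2419]
tool_rot: [180.0, -0.0, 87.5]
force: [-0.7, 3.2, 1.9]
grip_width: 0.0233
```

Contact: Fz went from -2 to +1.9. Releasing, with the jaw opened well past the width.

Request:
carry_out([
  {"xyz": [0, 0, 0], "turn": [0, 0, 0], "jaw": 0.6},
  {"xyz": [0, 0, 0], "turn": [0, 0, 0], "jaw": 0.6},
  {"xyz": [0, 0, 0], "turn": [0, 0, 0], "jaw": 0.6},
  {"xyz": [0, 0, 0], "turn": [0, 0, 0], "jaw": 0.6},
  {"xyz": [0, 0, 0], "turn": [0, 0, 0], "jaw": 0.6},
])

```text
t: 10.23
tool_pos: [0.5732, 0.0976, 0.2417]
tool_rot: [-180.0, 0.0, 87.5]
force: [-0.5, -0.2, -0.8]
grip_width: 0.0523
```

Request:
carry_out([
  {"xyz": [0, 0, 20], "turn": [0, 0, 0], "jaw": 0.6},
  {"xyz": [0, 0, 30], "turn": [0, 0, 0], "jaw": 0.6},
  {"xyz": [0, 0, 40], "turn": [0, 0, 0], "jaw": 0.6},
  {"xyz": [0, 0, 40], "turn": [0, 0, 0], "jaw": 0.6},
  {"xyz": [0, 0, 0], "turn": [0, 0, 0], "jaw": 0.6},
])

```text
t: 10.65
tool_pos: [0.5748, 0.0969, 0.3781]
tool_rot: [179.5, -0.1, 87.4]
force: [1.1, 0.4, 0.1]
grip_width: 0.0558
```

```bash
python3 - <<'E'
from h import *
o=robot.get_obs();print(o["tool_pos"],o["tool_rot"],o["force"],o["grip_width"])
s=eyes.snapshot("scene");t=eyes.snapshot("top")
a=s[160:260,230:360];b=t[160:260,220:350]
cv2.imwrite("pics/c5.png",cv2.resize(np.hstack([a,b]),None,fx=3.07,fy=3.07,interpolation=cv2.INTER_CUBIC))
E
```

```text
[0.57477325 0.09692622 0.37813184] [ 1.79514703e+02 -1.41826073e-01  8.74042322e+01] [1.12426294 0.39912878 0.11234043] 0.0557918858615208
```

View pics/c5.png

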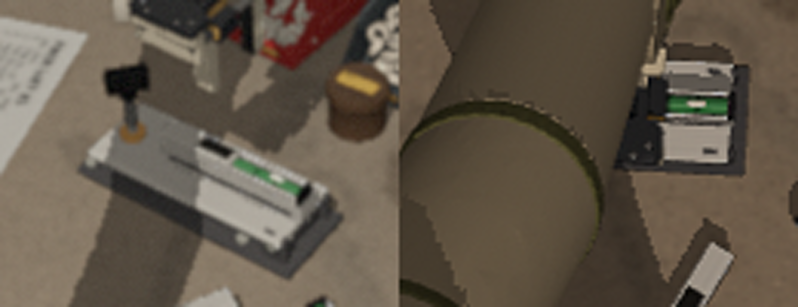

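The level stands on the plate, with the vial towards the pivot end and the knob clear of it. Next, the knob at (577,226) with the jaw at 49° (turn +51.6°), TCP z 286 mm.

Request:
carry_out([
  {"xyz": [1, 30, 0], "turn": [0, 0, 6], "jaw": 0.6},
  {"xyz": [1, 30, 0], "turn": [0, 0, 6], "jaw": 0.6},
  {"xyz": [1, 30, 0], "turn": [0, 0, 6], "jaw": 0.6},
  {"xyz": [1, 30, 0], "turn": [0, 0, 6], "jaw": 0.6},
  {"xyz": [0, 8, 0], "turn": [0, 0, 6], "jaw": 0.6},
])

```text
t: 11.17
tool_pos: [0.5763, 0.2313, 0.3696]
tool_rot: [-179.9, -0.1, 118.1]
force: [0.4, 1.1, 0.3]
grip_width: 0.0557
```

Request:
carry_out([
  {"xyz": [0, 0, 0], "turn": [0, 0, 6], "jaw": 0.6},
  {"xyz": [0, 0, -10], "turn": [0, 0, 6], "jaw": 0.6},
  {"xyz": [0, 0, -10], "turn": [0, 0, 6], "jaw": 0.6},
  {"xyz": [0, 0, -5], "turn": [0, 0, 3.6], "jaw": 0.6},
  {"xyz": [0, 0, 0], "turn": [0, 0, 0], "jaw": 0.6},
])

```text
t: 11.58
tool_pos: [0.5765, 0.2255, 0.344]
tool_rot: [-179.8, -0.1, 139.2]
force: [0.1, -0.8, -0.4]
grip_width: 0.0559
```

```bash
python3 - <<'E'
from h import *
o=robot.get_obs();print(o["tool_pos"],o["tool_rot"],o["joint_pos"].round(1))
s=eyes.snapshot("scene");t=eyes.snapshot("top")
# scene: level points projected; z approx
d=np.array([np.cos(np.radians(87.5)),np.sin(np.radians(87.5))])
m=np.array([.573,.098])
for x in(-78,-52,-40,-28,-2,22,85,-85):print(x,w2px("scene",[*(m+d*x/1000),.081-.0*x]).round(1))
a=s[160:260,230:360];b=s[195:235,285:337]
A=cv2.resize(a,(520,400),interpolation=cv2.INTER_CUBIC);
cv2.imwrite("pics/c6.png",A);
E
```

```text
[0.57647494 0.22548907 0.34404392] [-1.79779615e+02 -1.25886227e-01  1.39230831e+02] [-37.5  32.   16.3 109.9 -13.3  40.2  35.9]
-78 [326.9 220.1]
-52 [319.6 216.7]
-40 [316.3 215.1]
-28 [313.1 213.5]
-2 [306.  210.1]
22 [299.6 207.1]
85 [283.3 199.2]
-85 [328.8 221.1]
```

View pics/c6.png

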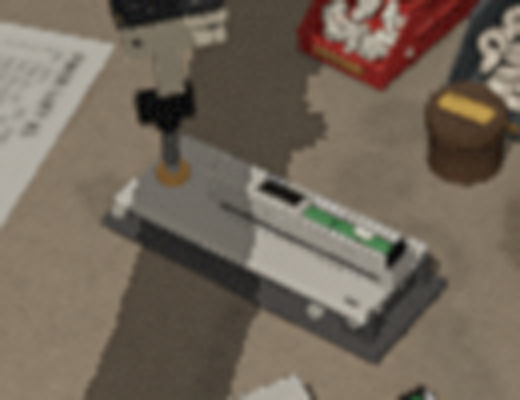

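The gripper is over the knob. The bubble shows at px (322,219), about -20 mm, so the knob needs roughly 1.25 rad clockwise. I'll descend and grip.

Request:
carry_out([
  {"xyz": [0, 0, -20], "turn": [0, 0, 0], "jaw": 0.6},
  {"xyz": [0, 0, -20], "turn": [0, 0, 0], "jaw": 0.6},
  {"xyz": [0, 0, -12], "turn": [0, 0, 0], "jaw": 0.6},
  {"xyz": [0, 0, -6], "turn": [0, 0, 0], "jaw": 0.6},
  {"xyz": [0, 0, 0], "turn": [0, 0, 0], "jaw": 0.4},
])

```text
t: 12.1
tool_pos: [0.5769, 0.2258, 0.2875]
tool_rot: [-179.9, -0.0, 139.0]
force: [-0.2, 0.8, 0.5]
grip_width: 0.0524
```

Request:
carry_out([
  {"xyz": [0, 0, 0], "turn": [0, 0, 0], "jaw": 0},
  {"xyz": [0, 0, 0], "turn": [0, 0, 0], "jaw": 0},
  {"xyz": [0, 0, 0], "turn": [0, 0, 0], "jaw": 0},
  {"xyz": [0, 0, 0], "turn": [0, 0, 0], "jaw": 0},
  {"xyz": [0, 0, 0], "turn": [0, 0, 0], "jaw": 0},
], grip_force=35)

```text
t: 12.52
tool_pos: [0.5778, 0.2264, 0.2895]
tool_rot: [179.8, 0.1, 139.1]
force: [6.7, 9.1, -7.2]
grip_width: 0.0205
```

Request:
carry_out([
  {"xyz": [0, 0, 0], "turn": [0, 0, 0], "jaw": 0},
  {"xyz": [0, 0, 0], "turn": [0, 0, 0], "jaw": 0},
  {"xyz": [0, 0, 0], "turn": [0, 0, 0], "jaw": 0},
])

```text
t: 12.77
tool_pos: [0.5791, 0.2284, 0.2895]
tool_rot: [179.6, 0.1, 139.2]
force: [8.4, 8.5, -6.6]
grip_width: 0.0134
```

Gripped. I'll ease the 2 mm lateral offset, then turn -60°.

Request:
carry_out([
  {"xyz": [1, 1, 0], "turn": [0, 0, 0], "jaw": 0},
  {"xyz": [1, 1, 0], "turn": [0, 0, -3], "jaw": 0},
  {"xyz": [0, 0, 0], "turn": [0, 0, -5], "jaw": 0},
  {"xyz": [0, 0, 0], "turn": [0, 0, -5], "jaw": 0},
  {"xyz": [0, 0, 0], "turn": [0, 0, -5], "jaw": 0},
])

```text
t: 13.18
tool_pos: [0.5799, 0.2289, 0.2894]
tool_rot: [179.8, -0.0, 120.9]
force: [2.0, 3.9, -0.1]
grip_width: 0.0139
```

Request:
carry_out([
  {"xyz": [0, 0, 0], "turn": [0, 0, -5], "jaw": 0},
  {"xyz": [0, 0, 0], "turn": [0, 0, -5], "jaw": 0},
  {"xyz": [0, 0, 0], "turn": [0, 0, -5], "jaw": 0},
  {"xyz": [0, 0, 0], "turn": [0, 0, -5], "jaw": 0},
  {"xyz": [0, 0, 0], "turn": [0, 0, -5], "jaw": 0},
])

```text
t: 13.6
tool_pos: [0.58, 0.229, 0.2895]
tool_rot: [179.8, -0.1, 95.9]
force: [3.6, 3.4, -0.7]
grip_width: 0.0137
```

Request:
carry_out([
  {"xyz": [0, 0, 0], "turn": [0, 0, -5], "jaw": 0},
  {"xyz": [0, 0, 0], "turn": [0, 0, -5], "jaw": 0},
  {"xyz": [0, 0, 0], "turn": [0, 0, -5], "jaw": 0},
  {"xyz": [0, 0, 0], "turn": [0, 0, 0], "jaw": 0},
  {"xyz": [0, 0, 0], "turn": [0, 0, 0], "jaw": 0},
])

```text
t: 14.02
tool_pos: [0.5801, 0.2291, 0.2894]
tool_rot: [179.8, -0.1, 81.2]
force: [3.9, 4.2, 1.1]
grip_width: 0.0141
```

Request:
carry_out([
  {"xyz": [0, 0, 0], "turn": [0, 0, 0], "jaw": 0},
  {"xyz": [0, 0, 0], "turn": [0, 0, 0], "jaw": 0},
  {"xyz": [0, 0, 0], "turn": [0, 0, 0], "jaw": 0},
  {"xyz": [0, 0, 0], "turn": [0, 0, 0], "jaw": 0},
  {"xyz": [0, 0, 0], "turn": [0, 0, 0], "jaw": 0},
])

```text
t: 14.43
tool_pos: [0.5801, 0.229, 0.2894]
tool_rot: [179.9, -0.1, 81.3]
force: [3.9, 5.5, -1.4]
grip_width: 0.0137
```

Request:
carry_out([
  {"xyz": [0, 0, 0], "turn": [0, 0, 0], "jaw": 0},
  {"xyz": [0, 0, 0], "turn": [0, 0, 0], "jaw": 0},
  {"xyz": [0, 0, 0], "turn": [0, 0, 0], "jaw": 0},
  {"xyz": [0, 0, 0], "turn": [0, 0, 0], "jaw": 0},
  {"xyz": [0, 0, 0], "turn": [0, 0, 0], "jaw": 0},
])

```text
t: 14.85
tool_pos: [0.5801, 0.2289, 0.2895]
tool_rot: [179.9, -0.1, 81.2]
force: [4.2, 5.1, 0.4]
grip_width: 0.0137
```

```bash
cat > bub.py <<'E'
from h import *
import sys
o=robot.get_obs();print(o["t"],o["tool_pos"].round(4),o["tool_rot"].round(1),o["force"].round(1),o["ft_torque"].round(2),o["joint_pos"].round(0))
# unwarp level's top face from the scene picture: 8 px per mm lengthwise, averaged frames
s=np.mean([eyes.snapshot("scene").astype(float) for _ in range(3)],0).astype(np.uint8)
t=float(sys.argv[2]) if len(sys.argv)>2 else 0.
a=np.radians(87.5);d=np.array([np.cos(a),np.sin(a)]);n=np.array([-d[1],d[0]]);m=np.array([.573,.098])
f=lambda x,y:w2px("scene",[*(m+d*x/1e3+n*y/1e3),.0815])
W=np.float32([[0,0],[760,0],[760,160],[0,160]])
S=np.float32([f(-95,20),f(95,20),f(95,-20),f(-95,-20)])
u=cv2.warpPerspective(s,cv2.getPerspectiveTransform(S,W),(760,160),flags=cv2.INTER_CUBIC)
for x in(-78,-52,-28,-2):cv2.line(u,(int((x+95)*4),0),(int((x+95)*4),14),(0,0,255),1)
c=cv2.resize(s[195:230,280:336],(672,420),interpolation=cv2.INTER_CUBIC)
o=np.zeros((590,760,3),np.uint8);o[:160]=u;o[165:585,:672]=c
cv2.imwrite(sys.argv[1],o)
E
python3 bub.py pics/b1.png
```

```text
14.85 [0.5801 0.2289 0.2895] [ 1.799e+02 -1.000e-01  8.120e+01] [4.2 5.1 0.4] [ 0.83 -0.61 -0.09] [-46.  39.  31. 112. -32.  37.  -4.]
```

View pics/b1.png

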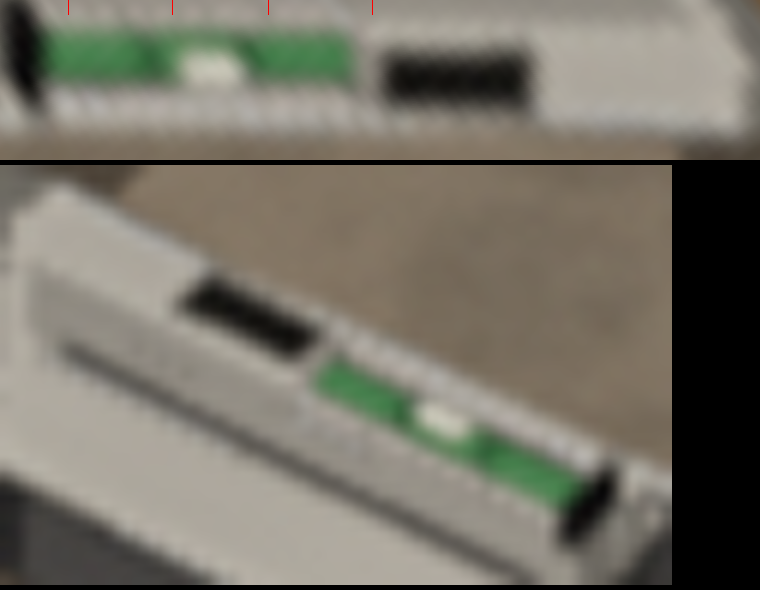

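In the unwarped strip the vial spans 45–353 (centre 199) and the bubble 180–243 (centre 211), so it sits about +3 mm, slightly past centre. I'll turn back about 9°, settle, and measure numerically from here on.

Request:
carry_out([
  {"xyz": [0, 0, 0], "turn": [0, 0, 4], "jaw": 0},
  {"xyz": [0, 0, 0], "turn": [0, 0, 5], "jaw": 0},
  {"xyz": [0, 0, 0], "turn": [0, 0, 0], "jaw": 0},
  {"xyz": [0, 0, 0], "turn": [0, 0, 0], "jaw": 0},
  {"xyz": [0, 0, 0], "turn": [0, 0, 0], "jaw": 0},
])

```text
t: 15.42
tool_pos: [0.58, 0.229, 0.2894]
tool_rot: [179.8, -0.1, 90.3]
force: [3.7, 4.0, -0.1]
grip_width: 0.0138
```

Request:
carry_out([
  {"xyz": [0, 0, 0], "turn": [0, 0, 0], "jaw": 0},
  {"xyz": [0, 0, 0], "turn": [0, 0, 0], "jaw": 0},
  {"xyz": [0, 0, 0], "turn": [0, 0, 0], "jaw": 0},
  {"xyz": [0, 0, 0], "turn": [0, 0, 0], "jaw": 0},
  {"xyz": [0, 0, 0], "turn": [0, 0, 0], "jaw": 0},
])

```text
t: 15.83
tool_pos: [0.58, 0.229, 0.2894]
tool_rot: [179.8, -0.1, 90.3]
force: [4.0, 5.1, 0.6]
grip_width: 0.0139
```

Request:
carry_out([
  {"xyz": [0, 0, 0], "turn": [0, 0, 0], "jaw": 0},
  {"xyz": [0, 0, 0], "turn": [0, 0, 0], "jaw": 0},
  {"xyz": [0, 0, 0], "turn": [0, 0, 0], "jaw": 0},
  {"xyz": [0, 0, 0], "turn": [0, 0, 0], "jaw": 0},
  {"xyz": [0, 0, 0], "turn": [0, 0, 0], "jaw": 0},
])

```text
t: 16.25
tool_pos: [0.58, 0.229, 0.2894]
tool_rot: [179.8, -0.1, 90.3]
force: [3.5, 4.4, -0.4]
grip_width: 0.0137
```

Request:
carry_out([
  {"xyz": [0, 0, 0], "turn": [0, 0, 0], "jaw": 0},
  {"xyz": [0, 0, 0], "turn": [0, 0, 0], "jaw": 0},
  {"xyz": [0, 0, 0], "turn": [0, 0, 0], "jaw": 0},
  {"xyz": [0, 0, 0], "turn": [0, 0, 0], "jaw": 0},
  {"xyz": [0, 0, 0], "turn": [0, 0, 0], "jaw": 0},
])

```text
t: 16.67
tool_pos: [0.58, 0.229, 0.2894]
tool_rot: [179.8, -0.1, 90.3]
force: [3.3, 4.6, 1.7]
grip_width: 0.014
```

```bash
cat > meas.py <<'E'
import cv2,numpy as np,sys
for f in sys.argv[1:]:
    u=cv2.imread(f)[40:80,:400].astype(float)
    sat=(u[...,1]-u[...,2]).max(0)          # green minus red
    g=np.where(sat>50)[0];L,R=g[0],g[-1]
    lum=u[...,2].max(0); B=np.arange(L+10,R-10)
    b=B[lum[B]>130]
    w=np.clip(lum[B]-100,0,None)
    print(f,"vial",L,R,"mid",(L+R)/2,"bubble",b[0],b[-1],"off mm edge",((b[0]+b[-1])/2-(L+R)/2)/4,"centroid",((B*w).sum()/w.sum()-(L+R)/2)/4)
E
python3 bub.py pics/b2.png; python3 meas.py pics/b1.png pics/b2.png
```

```text
16.6667 [0.58   0.229  0.2894] [ 1.798e+02 -1.000e-01  9.030e+01] [3.3 4.6 1.7] [ 0.76 -0.55  0.22] [-45.  39.  28. 112. -30.  36.   3.]
pics/b1.png vial 56 339 mid 197.5 bubble 179 245 off mm edge 3.625 centroid 4.180651274982772
pics/b2.png vial 55 338 mid 196.5 bubble 172 238 off mm edge 2.125 centroid 3.2001132360342197
```

Request:
carry_out([
  {"xyz": [0, 0, 0], "turn": [0, 0, 4], "jaw": 0},
  {"xyz": [0, 0, 0], "turn": [0, 0, 3], "jaw": 0},
  {"xyz": [0, 0, 0], "turn": [0, 0, 0], "jaw": 0},
  {"xyz": [0, 0, 0], "turn": [0, 0, 0], "jaw": 0},
  {"xyz": [0, 0, 0], "turn": [0, 0, 0], "jaw": 0},
])

```text
t: 17.23
tool_pos: [0.58, 0.2289, 0.2894]
tool_rot: [179.8, -0.1, 97.3]
force: [3.3, 4.7, 0.4]
grip_width: 0.014
```

Request:
carry_out([
  {"xyz": [0, 0, 0], "turn": [0, 0, 0], "jaw": 0},
  {"xyz": [0, 0, 0], "turn": [0, 0, 0], "jaw": 0},
  {"xyz": [0, 0, 0], "turn": [0, 0, 0], "jaw": 0},
  {"xyz": [0, 0, 0], "turn": [0, 0, 0], "jaw": 0},
  {"xyz": [0, 0, 0], "turn": [0, 0, 0], "jaw": 0},
])

```text
t: 17.65
tool_pos: [0.58, 0.229, 0.2895]
tool_rot: [179.8, -0.1, 97.3]
force: [3.3, 4.4, 0.5]
grip_width: 0.014
```

Request:
carry_out([
  {"xyz": [0, 0, 0], "turn": [0, 0, 0], "jaw": 0.5},
  {"xyz": [0, 0, 0], "turn": [0, 0, 0], "jaw": 0.5},
  {"xyz": [0, 0, 0], "turn": [0, 0, 0], "jaw": 0.5},
  {"xyz": [0, 0, 0], "turn": [0, 0, 0], "jaw": 0.5},
  {"xyz": [0, 0, 0], "turn": [0, 0, 0], "jaw": 0.5},
])

```text
t: 18.07
tool_pos: [0.5791, 0.2275, 0.2887]
tool_rot: [-180.0, 0.0, 97.1]
force: [-0.3, -0.2, 0.2]
grip_width: 0.0423
```

Request:
carry_out([
  {"xyz": [0, 0, 0], "turn": [0, 0, 0], "jaw": 0.5},
  {"xyz": [0, 0, 20], "turn": [0, 0, 0], "jaw": 0.5},
  {"xyz": [0, 0, 30], "turn": [0, 0, 0], "jaw": 0.5},
  {"xyz": [0, 0, 10], "turn": [0, 0, 0], "jaw": 0.5},
  {"xyz": [0, 0, 0], "turn": [0, 0, 0], "jaw": 0.5},
])

```text
t: 18.48
tool_pos: [0.5799, 0.2277, 0.3511]
tool_rot: [179.8, -0.1, 97.1]
force: [-0.6, -0.2, 0.3]
grip_width: 0.0465
```

```bash
python3 bub.py pics/b3.png; python3 meas.py pics/b3.png
```

```text
18.4833 [0.5799 0.2277 0.3511] [ 1.798e+02 -1.000e-01  9.710e+01] [-0.6 -0.2  0.3] [-0.05 -0.03 -0.01] [-46.  34.  30. 110. -24.  43.   5.]
pics/b3.png vial 56 339 mid 197.5 bubble 163 229 off mm edge -0.375 centroid 1.0279491296264993
```

View pics/b3.png

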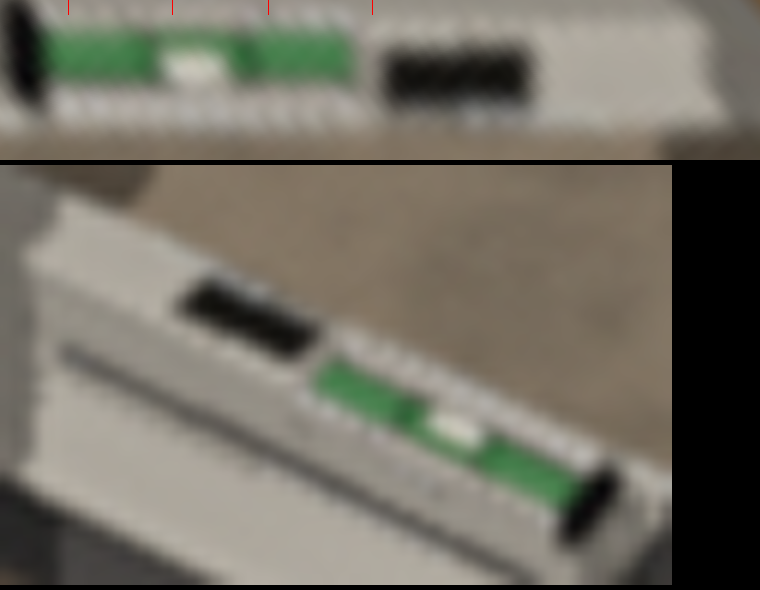

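The bubble (centre 196) now lies between the lines at about 150 and 248, within 0.5–1 mm of the middle. The pad centre at strip (457,77) gives world (574,117). I'll shut the fingers and go over the pad.

Request:
carry_out([
  {"xyz": [-1, -25, 0], "turn": [0, 0, -3], "jaw": 0},
  {"xyz": [-1, -25, 0], "turn": [0, 0, -3], "jaw": 0},
  {"xyz": [-1, -25, 0], "turn": [0, 0, -3], "jaw": 0},
  {"xyz": [-1, -25, 0], "turn": [0, 0, 0], "jaw": 0},
  {"xyz": [-1, -11, 0], "turn": [0, 0, 0], "jaw": 0},
])

```text
t: 19.05
tool_pos: [0.5736, 0.1136, 0.3476]
tool_rot: [-179.9, 0.1, 87.9]
force: [-0.6, -0.2, 0.5]
grip_width: 0.0177
```

Request:
carry_out([
  {"xyz": [0, 0, 0], "turn": [0, 0, 0], "jaw": 0},
  {"xyz": [0, 0, -15], "turn": [0, 0, 0], "jaw": 0},
  {"xyz": [0, 0, -20], "turn": [0, 0, 0], "jaw": 0},
  {"xyz": [0, 0, -20], "turn": [0, 0, 0], "jaw": 0},
  {"xyz": [0, 0, -10], "turn": [0, 0, 0], "jaw": 0},
])

```text
t: 19.47
tool_pos: [0.5737, 0.1187, 0.2812]
tool_rot: [-179.8, -0.0, 88.2]
force: [-0.6, -0.0, 0.3]
grip_width: 0.0004
```

Request:
carry_out([
  {"xyz": [0, 0, -5], "turn": [0, 0, 0], "jaw": 0},
  {"xyz": [0, 0, 0], "turn": [0, 0, 0], "jaw": 0},
  {"xyz": [0, 0, 0], "turn": [0, 0, 0], "jaw": 0},
  {"xyz": [0, 0, 0], "turn": [0, 0, 0], "jaw": 0},
  {"xyz": [0, 0, 0], "turn": [0, 0, 0], "jaw": 0},
])

```text
t: 19.88
tool_pos: [0.5745, 0.117, 0.2796]
tool_rot: [179.9, -0.0, 88.1]
force: [-0.5, -0.8, 0.3]
grip_width: 0.0001
```

```bash
python3 bub.py pics/b4.png; python3 meas.py pics/b4.png
```

```text
19.8833 [0.5745 0.117  0.2796] [179.9  -0.   88.1] [-0.5 -0.8  0.3] [-0.09  0.05  0.  ] [-35.  37.  27. 117. -31.  32.  12.]
pics/b4.png vial 56 339 mid 197.5 bubble 163 229 off mm edge -0.375 centroid 1.0911542381518586
```

View pics/b4.png

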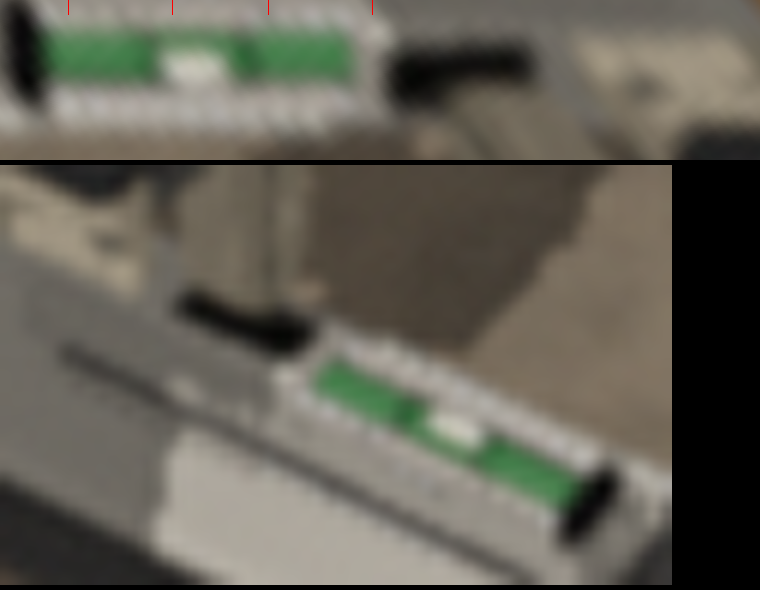

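The fingers are over the pad and the bubble is steady, still centred between the lines at strip x 196. I'll lower in small steps and watch the force.

Request:
carry_out([
  {"xyz": [0, 0, -3], "turn": [0, 0, 0], "jaw": 0},
  {"xyz": [0, 0, -3], "turn": [0, 0, 0], "jaw": 0},
  {"xyz": [0, 0, -2], "turn": [0, 0, 0], "jaw": 0},
  {"xyz": [0, 0, 0], "turn": [0, 0, 0], "jaw": 0},
  {"xyz": [0, 0, 0], "turn": [0, 0, 0], "jaw": 0},
])

```text
t: 20.45
tool_pos: [0.5742, 0.1167, 0.2704]
tool_rot: [-180.0, 0.0, 88.1]
force: [0.0, -0.0, -0.4]
grip_width: 0.0001
```

Request:
carry_out([
  {"xyz": [0, 0, -1], "turn": [0, 0, 0], "jaw": 0},
  {"xyz": [0, 0, 0], "turn": [0, 0, 0], "jaw": 0},
  {"xyz": [0, 0, -1], "turn": [0, 0, 0], "jaw": 0},
  {"xyz": [0, 0, 0], "turn": [0, 0, 0], "jaw": 0},
  {"xyz": [0, 0, 0], "turn": [0, 0, 0], "jaw": 0},
])

```text
t: 20.87
tool_pos: [0.5742, 0.1168, 0.2687]
tool_rot: [-180.0, 0.0, 88.1]
force: [0.2, -0.1, -0.2]
grip_width: 0.0007
```

Request:
carry_out([
  {"xyz": [0, 0, -1], "turn": [0, 0, 0], "jaw": 0},
  {"xyz": [0, 0, 0], "turn": [0, 0, 0], "jaw": 0},
  {"xyz": [0, 0, 0], "turn": [0, 0, 0], "jaw": 0},
  {"xyz": [0, 0, 0], "turn": [0, 0, 0], "jaw": 0},
])

```text
t: 21.2
tool_pos: [0.5743, 0.1167, 0.2682]
tool_rot: [180.0, -0.0, 88.1]
force: [-0.5, 0.1, 4.8]
grip_width: 0.0003
```

Request:
carry_out([
  {"xyz": [0, 0, -0.5], "turn": [0, 0, 0], "jaw": 0},
  {"xyz": [0, 0, 0], "turn": [0, 0, 0], "jaw": 0},
  {"xyz": [0, 0, 0], "turn": [0, 0, 0], "jaw": 0},
  {"xyz": [0, 0, 0], "turn": [0, 0, 0], "jaw": 0},
])

```text
t: 21.53
tool_pos: [0.5743, 0.1167, 0.2681]
tool_rot: [180.0, -0.0, 88.1]
force: [-2.5, -0.1, 11.0]
grip_width: 0.0002
```

Pressing at 11 N. I'll hold, recheck the bubble and force, then hand in.

Request:
carry_out([
  {"xyz": [0, 0, 0], "turn": [0, 0, 0], "jaw": 0},
  {"xyz": [0, 0, 0], "turn": [0, 0, 0], "jaw": 0},
  {"xyz": [0, 0, 0], "turn": [0, 0, 0], "jaw": 0},
  {"xyz": [0, 0, 0], "turn": [0, 0, 0], "jaw": 0},
  {"xyz": [0, 0, 0], "turn": [0, 0, 0], "jaw": 0},
])

```text
t: 21.95
tool_pos: [0.5742, 0.1167, 0.2681]
tool_rot: [180.0, -0.0, 88.1]
force: [-2.7, -0.4, 11.9]
grip_width: 0.0003
```

Request:
carry_out([
  {"xyz": [0, 0, 0], "turn": [0, 0, 0], "jaw": 0},
  {"xyz": [0, 0, 0], "turn": [0, 0, 0], "jaw": 0},
  {"xyz": [0, 0, 0], "turn": [0, 0, 0], "jaw": 0},
  {"xyz": [0, 0, 0], "turn": [0, 0, 0], "jaw": 0},
  {"xyz": [0, 0, 0], "turn": [0, 0, 0], "jaw": 0},
])

```text
t: 22.37
tool_pos: [0.5742, 0.1167, 0.2681]
tool_rot: [180.0, -0.0, 88.1]
force: [-2.4, -0.1, 11.8]
grip_width: 0.0007
```

```bash
python3 bub.py pics/b5.png; python3 meas.py pics/b5.png
```

```text
22.3667 [0.5742 0.1167 0.2681] [180.   -0.   88.1] [-2.4 -0.1 11.8] [-0.17  0.65  0.01] [-34.  38.  26. 118. -31.  31.  12.]
pics/b5.png vial 56 339 mid 197.5 bubble 163 229 off mm edge -0.375 centroid 0.986817406143345
```

```bash
python3 -c "
from rig import robot
print(robot.hand_in())"
```

```text
the job is handed in; nothing more can be done
None
```

The job is handed in: the spirit level stands on the plate, the bubble is between the lines, and the fingers are still pressing on the thumb pad. The hand-in gave no verdict, so these are my own measurements.

- **Placing:** I took the rightmost level and set it lengthwise on the plate, about 5–8 mm short of the seat point, then let go. My first grasp missed because I lifted before the fingers had closed. The picture showed the level unmoved, and the second try held.
- **Levelling:** I turned the knob about 58° clockwise, which put the bubble 3–4 mm past the middle. Turning back about 16° in two steps centred it.
- **Last check while pressing:** The push was steady at 11.8 N, about 14 N on the plate with the level's weight. The bubble did not move when I pressed.
- **Bubble offset:** My two numeric estimates disagreed slightly, -0.4 mm from its edges and +1.0 mm from its centroid. Both are well inside ±4 mm.
- **Other items:** The moves kept clear of the grease tin, masking tape and bearing, but I did not measure their final positions. The clock stood at 22.4 s at the last check.

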